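# Shift the feed gearbox into the marked gear

## Robot

A 6-joint arm with a two-finger parallel gripper is mounted at the origin on a cart in front of the work surface, level with it; the furniture and walls round the work are solid. World frame = base frame: x ahead of the robot, y to its left, z up, the work surface at z = 0. Lengths are in m, angles in degrees, forces in N, time in s.
With the tool pointing down it reaches from about 0.35 to 0.875 m from the base axis. Payload 4.2 kg.
Tool frame: the origin (TCP) lies on the centre line of the jaws, within the pads' length; the fingertips stand 25 mm ahead of it and the grasp point (between the pads) lies 6 mm ahead of it; z points along the fingers, y is the line along which they close (so a half turn about z gives the same grasp; the last joint's range is limited). The gripper opens to 87 mm and grips with 3 to 60 N. Pads are 19 mm wide; open, the fingers measure 117 mm over their backs; the gripper's body (75 mm by 190 mm) begins 51 mm behind the grasp point.
Start: joints at [-54.855, 22.042, 0.453, 0, -68.411, -14.817], TCP at [0.217, -0.586, 0.248] pointing down, gripper open.
Joint ranges: [-179.83, 179.83], [-69.29, 118.12], [-61.27, 80.66], [-181.25, 117.63], [-171.15, -9.14], [-177.46, 177.46]. Speed limits (degrees/s): [159.86, 159.86, 180, 180, 180, 180].

## Interface

Orientations are given as a 3x3 rotation matrix whose columns are the frame's x, y, z axes.
In Python, from station import r gives the robot as it stands.
- The arm moves only by the tool move_arm, never from a script. Its argument "series" is a list of rows, each an object with "grip": the opening, from 0 (shut) to 1 (fully open); "xyz": the shift along the tool's x, y, z in mm, a list of three; "angular": the turn, a rotation vector about the tool's x, y, z in rad, a list of three. A call has 1 to 10 rows; each row is the pose to reach, as a shift and turn from the pose commanded when the call began, along the tool's axes at that moment; what a row does not reach only later rows make up. A row lasts 1/10 s, in which the tool goes at most 50 mm and 8.59 degrees, less where a joint would pass 70% of its speed; a pose out of reach is approached as far as the arm can. A call with a gripper value outside its range is refused whole. The fingers move at their own pace and stop on an object; the grip force is fixed at half the most. Time passes only in rows, so rows that repeat a pose let the fingers close. It gives the time, the measured TCP pose, the force, the opening and the grip force at its end, in the units of the state.
- r.sense(): the state, without advancing time (a new reading comes with each control period).
- r.capture(name): name is "scene" or "top" or "wrist"; returns a dict with "img" (420x560x3 uint8, red, green, blue), "camera_matrix" (3x3 intrinsics, pixels), "rvec" (rotation vector, rad) and "tvec" (3), from world to camera coordinates, as OpenCV has them; the wrist camera has in their place "hand_eye" (4x4, takes a point from camera to tool coordinates, whose origin is the TCP and whose axes are the flange's). Camera axes: x right, y down, z forward; pixel columns grow to the right and rows downward; lengths in m; the calibration is good to about 2 mm. The wrist camera is an equidistant fisheye: a pixel r from the principal point sees the ray r / f radians off the axis. A picture is of the moment at which its call begins: read the wrist's pose just before it. There is no depth.
- r.finish_job(): hands the job in; it is judged then, once.
The state is a dict: "time_s": time; "joints": joint angles; "joint_velocities": joint speeds; "effort": joint torques, N m; "tcp_pos": TCP position; "ee_rot": TCP orientation; "wrist_force": force on the tool from outside, world axes, zero at the start; "moment": the same for the moment, N m; "gripper_width": opening from 0.0 (shut) to 1.0 (fully open); "gripper_force": force on a finger pad.
Only numpy, scipy, OpenCV 4.12 (cv2) and the standard library are available. Lean on these libraries where they do the work, as an engineer would, in place of code of your own. Each camera call takes 0.05 s, during which the arm holds its last target. There are 200 camera calls.

## Task

Shift the feed gearbox into its marked gear: push the lever along the gate from the middle lane, across, and fully home into the corner slot that has the flat steel bar lying at its end (the other corners have only small round plugs). Only push the lever with the outside of the fingers or the fingertips, never take it between the fingers, and leave the things standing around the gearbox where they are.

Things in the scene. Friction and masses are not known exactly. Their poses are not given: they have to be found in the camera images.
- gearbox: feed-change gearbox bolted to the bench: grey housing 130 x 124 mm on a 150 x 150 mm flange, with a bare steel gate plate on top, 95.5 mm above the bench. Origin: centre of its underside, on the bench. x axis along the lanes of the gate, roughly away from the robot (turned up to 0.35 rad), y to the left across the lanes, z up
- gate_centre (a point): middle of the gate, on the plate's top; axes as the gearbox. Three lanes 18 mm wide at y = -30, 0, +30 mm, each from x = -36 to +36 mm, joined at x = 0 by one cross channel 18 mm wide: a double H with 6 slot ends. The walls between lanes are 12 mm thick with rounded ends and stop the lever's stem
- lever_pivot (a point): point inside the gearbox, on its axis and 8 mm above the bench, about which the lever leans; axes as the gearbox
- grip_mid (a point): middle of the lever's grip, 134 mm from the pivot along the lever; z axis along the lever, upward. A 12 mm steel stem rises through the gate and carries a black plastic grip, 24 mm thick at its foot, 28 mm near the top; with the lever upright the grip reaches from 111 to 173 mm above the bench
- stem_gate (a point): point on the axis of the lever's stem 85 mm from the pivot, which is where the upright stem passes through the gate plate
- lever_cross (a joint): sideways lean, rad: 0 middle lane, +0.34 (stop) left lane (gearbox +y), -0.34 (stop) right lane. At height h above the pivot the lever's axis is at y = h tan(cross). Because of the gate it can change lanes only with lever_throw near 0 (about +-0.03). Stiff, about 3 N at the grip; stays where left. Starts at 0
- lever_throw (a joint): lean along the lane, rad: 0 in the cross channel, +0.28 (stop) at the far end (gearbox +x), -0.28 (stop) at the near end. At height h above the pivot the lever's axis is at x = h tan(throw) / cos(cross). Stiff, about 3 N at the grip; stays where left. Starts anywhere from -0.26 to 0.26, in the middle lane
- marker_bar: marker: flat dark steel bar 13 x 42 x 7 mm with a small screw head in its middle, fixed on the gate plate across the end of one of the four corner slots: the slot to choose. The other three corners have a 12 mm round plug there. Origin: centre of its underside, at x = +-50, y = +-30 mm in the gearbox's frame
- jar: bystander, to be left alone: jar with a lid, about 56 x 56 x 90 mm, upright. Origin: centre of its underside
- tape_rule: bystander, to be left alone: tape measure standing on its edge, 43 x 79 x 66 mm. Origin: centre of its underside
- spanner: bystander, to be left alone: combination spanner 36 x 210 x 7 mm lying beside the gearbox. Origin: centre of its underside
- offcut: bystander, to be left alone: pine offcut 45 x 120 x 45 mm beside the gearbox. Origin: centre of its underside
- bolt: bystander, to be left alone: M10 bolt 37 mm tall standing in front of the gearbox. Origin: centre of its underside
- rubber_block: bystander, to be left alone: small rubber block 30 x 50 x 20 mm in front of the gearbox. Origin: centre of its underside
- nut: bystander, to be left alone: M12 nut 22 mm wide, 9 mm high, in front of the gearbox. Origin: centre of its underside
Not all that is in view belongs to the job. There is more than one size of the gearbox; the job needs the larger.

How it is judged (in metres and radians):
At the end, for the whole second after the job is handed in: The lever stands at rest in the marked corner slot, at or near its end: the stem at gate height is within 31 mm (horizontally) of the marker bar's centre (27 mm when fully home; at the stop lever_cross = +-0.34, lever_throw = +-0.28) (horizontal distance between stem_gate and marker_bar below 0.031 m and velocity of joint lever_cross between -0.05 and 0.05 rad/s and velocity of joint lever_throw between -0.05 and 0.05 rad/s); the robot touches nothing.
It fails at once if the lever was taken between the fingers: the gripper's grasp point came inside the grip (within 15 mm of its axis) (x of the grasp point in the frame of grip_mid between -0.015 and 0.015 m and y of the grasp point in the frame of grip_mid between -0.015 and 0.015 m and z of the grasp point in the frame of grip_mid between -0.045 and 0.045 m).
It fails at once if a thing standing around the gearbox was moved by more than 30 mm (or lifted) (distance of any of jar, tape_rule, spanner, offcut, bolt, rubber_block, nut from where it was at the start of the episode above 0.03 m).
It also fails if it takes over 48 s, if anything falls off the work surface, if the arm or the gripper's body presses on something with over 40 N, if the wrist force passes 120 N, or if a joint passes its speed limit or range.

## Working session

There is one attempt and no reset: what is moved stays moved. The work goes in short steps, Python scripts to look and compute and a tool call to move; the robot and the scene stay as the last step left them, time stands still between calls to the robot, and variables do not carry over. Pictures are saved under pics/ and viewed, at most 10 in all, crops included, and the job is handed in when it is done.

Besides the shell and the picture viewer there is one more tool, called after "Call:" as a command line: name --argument value ..., lists and objects as JSON in quotes. move_arm: Moves the arm, as the interface text tells. Its arguments: {"type":"object","properties":{"series":{"type":"array"}},"required":["series"]}

```bash
mkdir -p pics; cat > h.py <<'E'
import numpy as np, cv2
from station import r
def save(n,f):
    c=r.capture(n); cv2.imwrite('pics/'+f+'.png',c['img'][...,::-1]); np.savez('pics/'+f,**{k:v for k,v in c.items()})
    return c
def proj(c,P):
    return cv2.projectPoints(np.float64(P).reshape(-1,1,3),np.float64(c['rvec']),np.float64(c['tvec']),np.float64(c['camera_matrix']),None)[0][:,0]
def ray(c,uv,z):
    R=cv2.Rodrigues(np.float64(c['rvec']))[0]; t=np.float64(c['tvec']).ravel()
    o=-R.T@t; d=R.T@np.linalg.inv(c['camera_matrix'])@np.array([*uv,1.])
    return o+d*(z-o[2])/d[2]
E
python3 - <<'E'
from h import *
for n in('top','scene'):
    c=save(n,n+'1'); R=cv2.Rodrigues(c['rvec'])[0]; print(n,-R.T@c['tvec'].ravel(),R.round(2).tolist(),c['camera_matrix'].tolist())
s=r.sense(); print(s['ee_rot'],s['tcp_pos'],s['time_s'])
E
```

```text
top [0.35787589 0.13149357 0.94646647] [[0.01, -1.0, -0.01], [-0.98, -0.01, -0.19], [0.19, 0.01, -0.98]] [[430.47100986554744, 0.0, 280.5391403080814], [0.0, 430.47100986554744, 209.3379393520645], [0.0, 0.0, 1.0]]
scene [ 0.12901353 -0.51611733  0.48939838] [[0.84, -0.54, -0.03], [-0.25, -0.35, -0.9], [0.47, 0.77, -0.43]] [[383.0941912167467, 0.0, 283.8614366819854], [0.0, 383.0941912167467, 207.96472125263915], [0.0, 0.0, 1.0]]
[[-9.37765842e-01 -3.47267331e-01 -7.91549249e-04]
 [-3.47268215e-01  9.37764097e-01  1.81246255e-03]
 [ 1.12877434e-04  1.97454536e-03 -9.99998044e-01]] [ 0.21697505 -0.58561437  0.24655343] 0.1
```

View pics/top1.png

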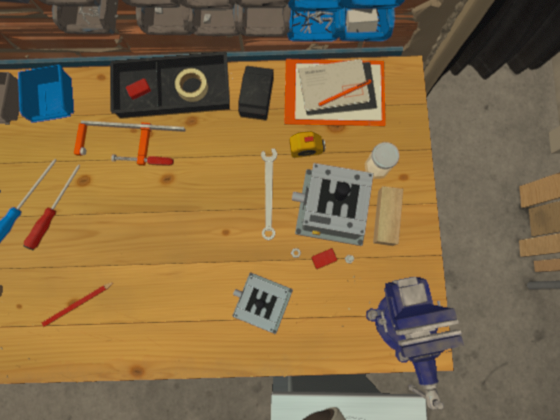

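View pics/scene1.png

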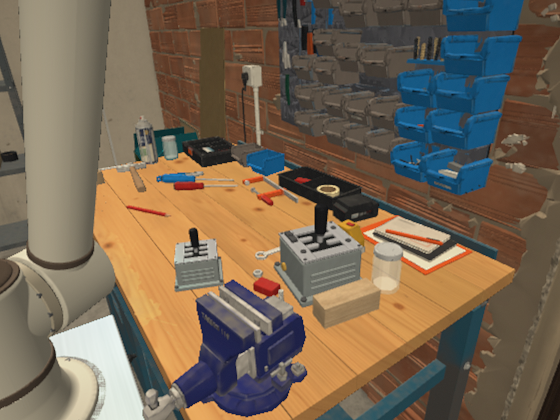

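The top view shows the large gearbox at about (336,203), with the small decoy at (263,302). The jar is at (381,158), the offcut at (389,215) and the vise at (415,320). I'll enlarge both views.

```bash
python3 - <<'E'
import cv2
a=cv2.imread('pics/top1.png')[150:260,285:405]; cv2.imwrite('pics/ct.png',cv2.resize(a,None,fx=5,fy=5,interpolation=2)) 
a=cv2.imread('pics/scene1.png')[195:305,265:385]; cv2.imwrite('pics/cs.png',cv2.resize(a,None,fx=5,fy=5,interpolation=2))
E
```

```text
(no output)
```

View pics/ct.png

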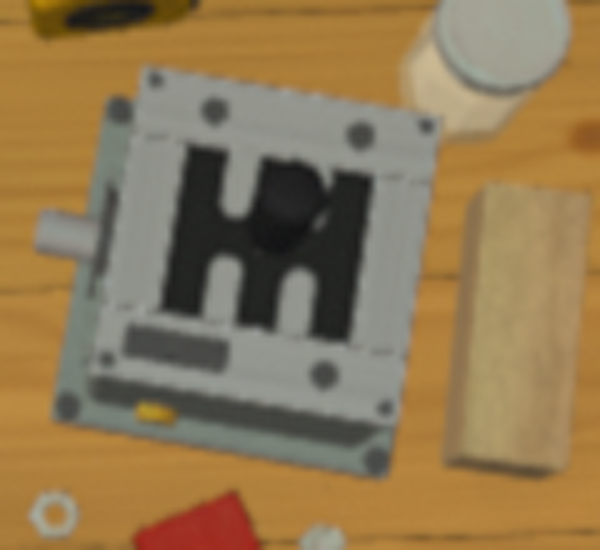

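View pics/cs.png

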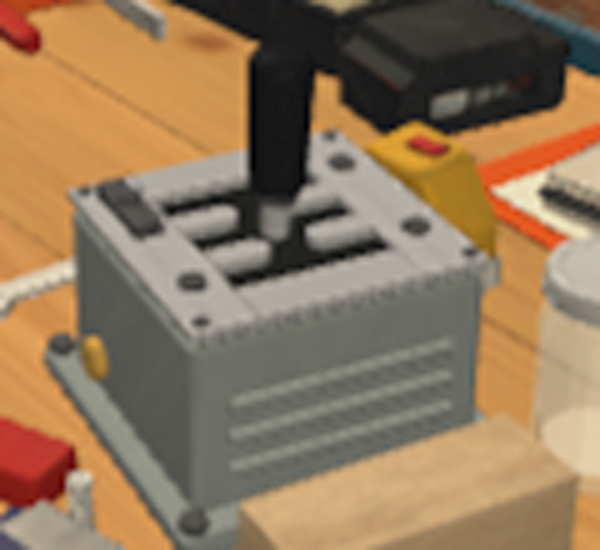

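The top crop shows the bar at (176,348), so the marked slot is the near-left corner (x=-50, y=+30). Plugs are at (215,110), (360,135) and (323,375). The lever is in the middle lane, leaning slightly far. Next I'll fit the gearbox pose and the lever throw.

```bash
cat >> h.py <<'E'
from scipy.optimize import least_squares
def G(p,P):  # gearbox->world
    c,s=np.cos(p[2]),np.sin(p[2]); return np.atleast_2d(P)@np.array([[c,s,0],[-s,c,0],[0,0,1]])+[p[0],p[1],0]
def lev(cr,th,L): # point at distance L along the lever
    v=np.array([np.tan(th)/np.cos(cr),np.tan(cr),1]); return np.array([0,0,.008])+L*v/np.linalg.norm(v)
E
python3 - <<'E'
from h import *
T=np.load('pics/top1.npz');S=np.load('pics/scene1.npz')
f=lambda L,o:np.array(L)/5.+o-0.4
t=f([(215,110),(360,135),(323,375),(176,348)],(285,150))
s=f([(342,161),(416,226),(193,281),(130,205)],(265,195))
P=np.array([[.05,.03,.098],[.05,-.03,.098],[-.05,-.03,.098],[-.05,.03,.1]])
for use in (1,2,3):
    g=lambda p:np.concatenate(([(proj(T,G(p,P))-t).ravel()] if use&1 else [])+([(proj(S,G(p,P))-s).ravel()] if use&2 else []))
    q=least_squares(g,[.5,0,-.1]); print(use,q.x,q.fun.round(1))
p=q.x
lt=f([(290,190)],(285,150));ls=f([(282,50),(275,190)],(265,195))
for th in np.arange(-.05,.26,.05):
    print(th.round(2),((proj(T,G(p,lev(0,th,.163)))-[285,150])*5).round(),((proj(S,G(p,[lev(0,th,.163),lev(0,th,.105)]))-[265,195])*5).round().tolist())
for n,uv,z in [('jar',(384,155),.09),('tape',(306,143),.066),('off',(391,212),.045),('bolt',(349,259),.03),('block',(324,258),.02),('nut',(296,253),.009)]: print(n,ray(T,uv,z).round(3))
E
```

```text
1 [ 0.54608359  0.02828239 -0.16554319] [-0.1  0.1  0.1  0.1  0.2 -0.1 -0.2 -0.1]
2 [ 0.54394375  0.02537873 -0.1677815 ] [ 0.2  0.   0.1 -0.3 -0.2 -0.1 -0.1  0.3]
3 [ 0.5456764   0.02770005 -0.16649388] [ 0.2  0.3  0.4  0.3  0.4  0.2  0.1  0.1  0.1 -0.6 -0.  -1.  -0.1 -0.9
  0.  -0.3]
-0.05 [[288. 219.]] [[253.0, 55.0], [258.0, 183.0]]
0.0 [[292. 197.]] [[272.0, 50.0], [270.0, 180.0]]
0.05 [[295. 177.]] [[290.0, 47.0], [281.0, 177.0]]
0.1 [[298. 156.]] [[308.0, 44.0], [293.0, 176.0]]
0.15 [[301. 136.]] [[326.0, 43.0], [304.0, 174.0]]
0.2 [[304. 117.]] [[344.0, 42.0], [315.0, 174.0]]
0.25 [[306.  98.]] [[361.0, 43.0], [326.0, 174.0]]
jar [ 0.64  -0.068  0.09 ]
tape [0.673 0.092 0.066]
off [ 0.528 -0.09   0.045]
bolt [ 0.429 -0.001  0.03 ]
block [0.431 0.051 0.02 ]
nut [0.442 0.111 0.009]
```

The gearbox is at about (0.5457, 0.0277), yaw -0.166, and throw is about 0.02, so the lever is already in the cross channel. I'll raise the tool with the fingers shut, turn it so tool x = -gearbox x and tool y = gearbox y, and go to the lever's right side.

Call:
move_arm --series '[{"grip":0,"xyz":[0,0,-50],"angular":[0,0,0]},{"grip":0,"xyz":[0,0,-100],"angular":[0,0,0.1]},{"grip":0,"xyz":[-35,29,-100],"angular":[0,0,0.2]},{"grip":0,"xyz":[-70,58,-100],"angular":[0,0,0.3]},{"grip":0,"xyz":[-105,87,-100],"angular":[0,0,0.4]},{"grip":0,"xyz":[-140,116,-100],"angular":[0,0,0.515]},{"grip":0,"xyz":[-175,145,-100],"angular":[0,0,0.515]},{"grip":0,"xyz":[-210,174,-100],"angular":[0,0,0.515]},{"grip":0,"xyz":[-245,203,-100],"angular":[0,0,0.515]},{"grip":0,"xyz":[-245,203,-100],"angular":[0,0,0.515]}]'

```text
time_s: 1.1
tcp_pos: [0.3781, -0.3069, 0.3474]
ee_rot: [[-0.988, 0.153, 0.001], [0.153, 0.988, 0.001], [-0.0, 0.001, -1.0]]
wrist_force: [-0.2, 0.0, 0.2]
gripper_width: 0.17
gripper_force: 0.0
```

```bash
cat >> h.py <<'E'
p0=[.5457,.0277,-.1665]
def st():
    s=r.sense(); q=np.array(s['tcp_pos']); R=np.array(s['ee_rot']); c,n=np.cos(p0[2]),np.sin(p0[2]); d=q-[p0[0],p0[1],0]
    Rg=np.array([[c,n,0],[-n,c,0],[0,0,1]]); print('t',s['time_s'],'gear mm',(Rg@d*1000).round(1),'F gear',(Rg@s['wrist_force']).round(1),'rot\n',(Rg@R).round(3),'w',s['gripper_width'])
    tgt=lambda x,y,z:(R.T@(Rg.T@(np.array([x,y,z])/1000)+[p0[0],p0[1],0]-q)*1000).round(1)
    return tgt
E
python3 -c "
from h import *
t=st(); print(t(2,-60,300))"
```

```text
t 1.1 gear mm [-109.8 -357.8  347.4] F gear [-0.2 -0.   0.2] rot
 [[-1.    -0.013  0.   ]
 [-0.013  1.     0.001]
 [-0.     0.001 -1.   ]] w 0.16997815821090825
[-115.6  296.3   47.8]
```

Call:
move_arm --series '[{"grip":0,"xyz":[-17,45,0],"angular":[0,0,0.012]},{"grip":0,"xyz":[-34,90,0],"angular":[0,0,0.012]},{"grip":0,"xyz":[-52,135,0],"angular":[0,0,0.012]},{"grip":0,"xyz":[-70,180,10],"angular":[0,0,0.012]},{"grip":0,"xyz":[-88,225,20],"angular":[0,0,0.012]},{"grip":0,"xyz":[-105,265,40],"angular":[0,0,0.012]},{"grip":0,"xyz":[-115.6,296.3,60],"angular":[0,0,0.012]},{"grip":0,"xyz":[-115.6,296.3,80],"angular":[0,0,0.012]},{"grip":0,"xyz":[-115.6,296.3,100],"angular":[0,0,0.012]},{"grip":0,"xyz":[-115.6,296.3,100],"angular":[0,0,0.012]}]'

```text
time_s: 2.1
tcp_pos: [0.5359, -0.0367, 0.2441]
ee_rot: [[-0.985, 0.172, -0.008], [0.172, 0.985, -0.001], [0.007, -0.002, -1.0]]
wrist_force: [-0.4, 0.9, -0.2]
gripper_width: 0.005
gripper_force: 0.0
```

```bash
python3 -c "
from h import *
t=st(); print(t(2,-60,141))
s=save('scene','s2')
cv2.imwrite('pics/s2c.png',cv2.resize(cv2.imread('pics/s2.png')[120:320,240:440],None,fx=3,fy=3,interpolation=2))"
```

```text
t 2.1 gear mm [  1.  -65.2 244.1] F gear [-0.5  0.8 -0.2] rot
 [[-1.     0.006 -0.007]
 [ 0.006  1.    -0.002]
 [ 0.007 -0.002 -1.   ]] w 0.004909911376073541
[ -1.7   5.4 103.1]
```

View pics/s2c.png

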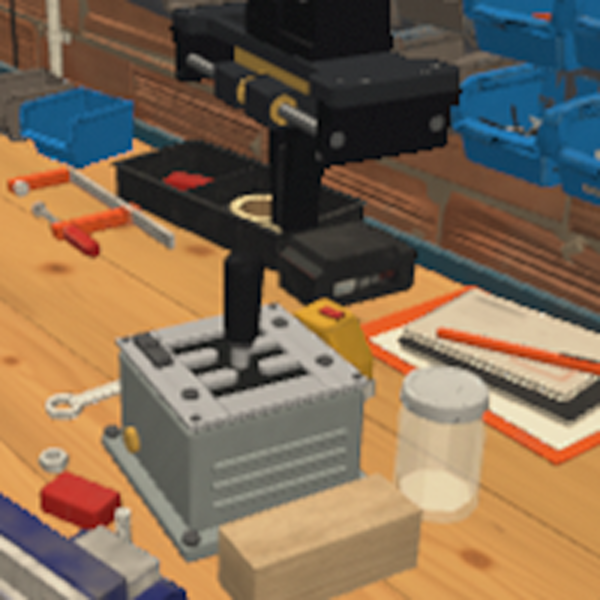

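The gripper stands above and to the right of the lever, clear of everything. Now down, then the push to +y.

Call:
move_arm --series '[{"grip":0,"xyz":[0,0,30],"angular":[0,0,0]},{"grip":0,"xyz":[0,0,60],"angular":[0,0,0]},{"grip":0,"xyz":[0,0,90],"angular":[0,0,0]},{"grip":0,"xyz":[0,0,103],"angular":[0,0,0]},{"grip":0,"xyz":[0,6,103],"angular":[0,0,0]},{"grip":0,"xyz":[0,14,103],"angular":[0,0,0]},{"grip":0,"xyz":[0,20,103],"angular":[0,0,0]},{"grip":0,"xyz":[0,26,103],"angular":[0,0,0]},{"grip":0,"xyz":[0,26,103],"angular":[0,0,0]},{"grip":0,"xyz":[0,26,103],"angular":[0,0,0]}]'

```text
time_s: 3.15
tcp_pos: [0.5423, -0.0106, 0.145]
ee_rot: [[-0.985, 0.171, 0.001], [0.171, 0.985, 0.0], [-0.001, 0.0, -1.0]]
wrist_force: [0.6, -0.8, 0.2]
gripper_width: 0.004
gripper_force: 0.0
```

```bash
python3 -c "
from h import *
t=st(); print(t(2,10,141))"
```

```text
t 3.15 gear mm [  3.  -38.3 145. ] F gear [ 0.7 -0.7  0.2] rot
 [[-1.     0.005  0.001]
 [ 0.005  1.     0.   ]
 [-0.001  0.    -1.   ]] w 0.0038795084865838295
[ 1.3 48.3  4. ]
```

Call:
move_arm --series '[{"grip":0,"xyz":[0,5,3],"angular":[0,0,0]},{"grip":0,"xyz":[0,9,3],"angular":[0,0,0]},{"grip":0,"xyz":[0,13,3],"angular":[0,0,0]},{"grip":0,"xyz":[0,17,3],"angular":[0,0,0]},{"grip":0,"xyz":[0,21,3],"angular":[0,0,0]},{"grip":0,"xyz":[0,25,3],"angular":[0,0,0]},{"grip":0,"xyz":[0,29,3],"angular":[0,0,0]},{"grip":0,"xyz":[0,33,3],"angular":[0,0,0]},{"grip":0,"xyz":[0,37,3],"angular":[0,0,0]},{"grip":0,"xyz":[0,37,3],"angular":[0,0,0]}]'

```text
time_s: 4.15
tcp_pos: [0.5484, 0.026, 0.1412]
ee_rot: [[-0.985, 0.171, -0.001], [0.171, 0.985, 0.0], [0.001, -0.0, -1.0]]
wrist_force: [-0.9, -1.3, -0.9]
gripper_width: 0.005
gripper_force: 0.6
```

```bash
python3 -c "
from h import *
t=st(); print(t(2,10,141))"
```

```text
t 4.15 gear mm [  2.9  -1.2 141.2] F gear [-0.7 -1.4 -0.9] rot
 [[-1.     0.005 -0.001]
 [ 0.005  1.    -0.   ]
 [ 0.001 -0.    -1.   ]] w 0.00469605856216262
[ 1.  11.2  0.2]
```

Force is low so it moves freely; I'll push gently on to the stop.

Call:
move_arm --series '[{"grip":0,"xyz":[0,3,0],"angular":[0,0,0]},{"grip":0,"xyz":[0,6,0],"angular":[0,0,0]},{"grip":0,"xyz":[0,9,0],"angular":[0,0,0]},{"grip":0,"xyz":[0,10,0],"angular":[0,0,0]},{"grip":0,"xyz":[0,11,0],"angular":[0,0,0]},{"grip":0,"xyz":[0,11,0],"angular":[0,0,0]}]'

```text
time_s: 4.75
tcp_pos: [0.5505, 0.0366, 0.1416]
ee_rot: [[-0.985, 0.171, 0.0], [0.171, 0.985, 0.0], [-0.0, 0.0, -1.0]]
wrist_force: [-1.7, -1.9, 0.2]
gripper_width: 0.008
gripper_force: 1.1
```

```bash
python3 -c "
from h import *
t=st()
s=save('scene','s3')
a=cv2.resize(cv2.imread('pics/s3.png')[170:290,260:380],None,fx=3.3,fy=3.3,interpolation=2)
s=save('top','t3')
b=cv2.resize(cv2.imread('pics/t3.png')[145:265,285:405],None,fx=3.3,fy=3.3,interpolation=2)
cv2.imwrite('pics/c3.png',np.hstack([a,b]))"
```

```text
t 4.75 gear mm [  3.2   9.5 141.6] F gear [-1.3 -2.2  0.2] rot
 [[-1.     0.006  0.   ]
 [ 0.006  1.     0.   ]
 [-0.     0.    -1.   ]] w 0.007557750145886722
```

View pics/c3.png

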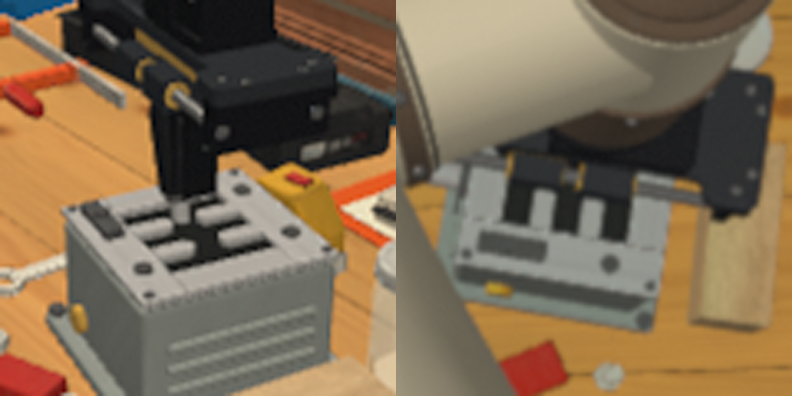

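The scene crop shows the stem at (180,210), near the left lane's junction. The force is still only friction, so I'll push a few mm more to find the stop.

Call:
move_arm --series '[{"grip":0,"xyz":[0,2,0],"angular":[0,0,0]},{"grip":0,"xyz":[0,4,0],"angular":[0,0,0]},{"grip":0,"xyz":[0,4,0],"angular":[0,0,0]}]'

```text
time_s: 5.15
tcp_pos: [0.5512, 0.0406, 0.1416]
ee_rot: [[-0.985, 0.171, 0.0], [0.171, 0.985, 0.0], [-0.0, 0.0, -1.0]]
wrist_force: [-0.6, -2.8, -0.6]
gripper_width: 0.003
gripper_force: 1.1
```

```bash
python3 -c "
from h import *
t=st()"
```

```text
t 5.15 gear mm [  3.3  13.6 141.6] F gear [-0.1 -2.9 -0.6] rot
 [[-1.     0.006  0.   ]
 [ 0.006  1.     0.   ]
 [-0.     0.    -1.   ]] w 0.0027927539655246427
```

Call:
move_arm --series '[{"grip":0,"xyz":[0,2,0],"angular":[0,0,0]},{"grip":0,"xyz":[0,4,0],"angular":[0,0,0]},{"grip":0,"xyz":[0,4,0],"angular":[0,0,0]}]'

```text
time_s: 5.45
tcp_pos: [0.5519, 0.0444, 0.1416]
ee_rot: [[-0.985, 0.171, 0.0], [0.171, 0.985, -0.0], [-0.0, -0.0, -1.0]]
wrist_force: [-0.2, -2.5, -1.4]
gripper_width: 0.008
gripper_force: 1.4
```

```bash
python3 -c "
from h import *
t=st()"
```

```text
t 5.45 gear mm [  3.3  17.5 141.6] F gear [ 0.2 -2.5 -1.4] rot
 [[-1.     0.005  0.   ]
 [ 0.005  1.    -0.   ]
 [-0.    -0.    -1.   ]] w 0.00814210138745035
```

Call:
move_arm --series '[{"grip":0,"xyz":[0,2,0],"angular":[0,0,0]},{"grip":0,"xyz":[0,4,0],"angular":[0,0,0]},{"grip":0,"xyz":[0,4,0],"angular":[0,0,0]}]'

```text
time_s: 5.75
tcp_pos: [0.5518, 0.0466, 0.1412]
ee_rot: [[-0.985, 0.171, -0.003], [0.171, 0.985, -0.003], [0.002, -0.004, -1.0]]
wrist_force: [0.3, -9.5, -0.5]
gripper_width: 0.006
gripper_force: 4.0
```

```bash
python3 -c "
from h import *
t=st()
s=save('scene','s4')
a=cv2.resize(cv2.imread('pics/s4.png')[190:270,270:370],None,fx=7,fy=7,interpolation=2)
q=(proj(s,G(p0,[[.0,.03,.0955],[0,.009,.0955],lev(.34,0.03,.085),lev(.2,.03,.085)]))-[270,190])*7;print(q)
cv2.imwrite('pics/c4.png',a)"
```

```text
t 5.75 gear mm [  2.9  19.6 141.2] F gear [ 1.9 -9.3 -0.5] rot
 [[-1.     0.006 -0.002]
 [ 0.006  1.    -0.004]
 [ 0.002 -0.004 -1.   ]] w 0.005888578997177547
[[296.15844214 294.51992086]
 [328.15559961 325.60331126]
 [306.0818728  316.57485541]
 [323.5093583  324.33425789]]
```

View pics/c4.png

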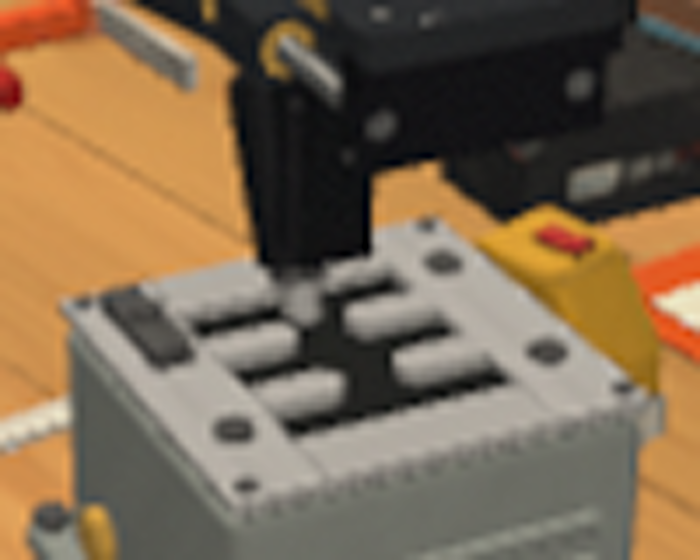

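The stem at (303,300) is in the left lane, and the force step to 9 N confirms the stop. Next I'll back off, go round the far side at the same height, and come in line.

Call:
move_arm --series '[{"grip":0,"xyz":[0,-8,0],"angular":[0,0,0]},{"grip":0,"xyz":[0,-18,0],"angular":[0,0,0]},{"grip":0,"xyz":[-10,-20,0],"angular":[0,0,0]},{"grip":0,"xyz":[-28,-20,0],"angular":[0,0,0]},{"grip":0,"xyz":[-43,-20,0],"angular":[0,0,0]},{"grip":0,"xyz":[-43,-5,0],"angular":[0,0,0]},{"grip":0,"xyz":[-43,10,0],"angular":[0,0,0]},{"grip":0,"xyz":[-43,19,0],"angular":[0,0,0]},{"grip":0,"xyz":[-43,19,0],"angular":[0,0,0]},{"grip":0,"xyz":[-43,19,0],"angular":[0,0,0]}]'

```text
time_s: 6.8
tcp_pos: [0.5977, 0.0602, 0.1416]
ee_rot: [[-0.985, 0.17, -0.0], [0.17, 0.985, 0.0], [0.0, -0.0, -1.0]]
wrist_force: [0.7, -0.8, 0.0]
gripper_width: 0.006
gripper_force: 0.0
```

```bash
python3 -c "
from h import *
t=st();print(t(-10,40,141))"
```

```text
t 6.8 gear mm [ 45.9  40.7 141.6] F gear [ 0.9 -0.6  0. ] rot
 [[-1.     0.004 -0.   ]
 [ 0.004  1.    -0.   ]
 [ 0.    -0.    -1.   ]] w 0.006438546277434368
[55.9 -0.9  0.6]
```

Call:
move_arm --series '[{"grip":0,"xyz":[10,0,0],"angular":[0,0,0]},{"grip":0,"xyz":[17,0,0],"angular":[0,0,0]},{"grip":0,"xyz":[21,0,0],"angular":[0,0,0]},{"grip":0,"xyz":[25,0,0],"angular":[0,0,0]},{"grip":0,"xyz":[29,0,0],"angular":[0,0,0]},{"grip":0,"xyz":[33,0,0],"angular":[0,0,0]},{"grip":0,"xyz":[37,0,0],"angular":[0,0,0]},{"grip":0,"xyz":[41,0,0],"angular":[0,0,0]},{"grip":0,"xyz":[45,0,0],"angular":[0,0,0]},{"grip":0,"xyz":[45,0,0],"angular":[0,0,0]}]'

```text
time_s: 7.8
tcp_pos: [0.5532, 0.0674, 0.1416]
ee_rot: [[-0.985, 0.171, -0.0], [0.171, 0.985, 0.0], [0.0, 0.0, -1.0]]
wrist_force: [2.5, -0.7, 1.4]
gripper_width: 0.004
gripper_force: 1.3
```

```bash
python3 -c "
from h import *
t=st()"
```

```text
t 7.8 gear mm [  0.8  40.4 141.6] F gear [ 2.6 -0.3  1.4] rot
 [[-1.     0.005 -0.   ]
 [ 0.005  1.     0.   ]
 [ 0.     0.    -1.   ]] w 0.004042758566405074
```

Call:
move_arm --series '[{"grip":0,"xyz":[3,0,0],"angular":[0,0,0]},{"grip":0,"xyz":[6,0,0],"angular":[0,0,0]},{"grip":0,"xyz":[9,0,0],"angular":[0,0,0]},{"grip":0,"xyz":[10,0,0],"angular":[0,0,0]},{"grip":0,"xyz":[10,0,0],"angular":[0,0,0]}]'

```text
time_s: 8.3
tcp_pos: [0.5433, 0.0689, 0.1412]
ee_rot: [[-0.985, 0.171, -0.001], [0.171, 0.985, -0.0], [0.001, -0.0, -1.0]]
wrist_force: [2.3, -2.6, -1.2]
gripper_width: 0.006
gripper_force: 1.1
```

```bash
python3 -c "
from h import *
t=st()"
```

```text
t 8.3 gear mm [ -9.2  40.3 141.2] F gear [ 2.7 -2.1 -1.2] rot
 [[-1.     0.006 -0.001]
 [ 0.006  1.    -0.   ]
 [ 0.001 -0.    -1.   ]] w 0.005520782924980213
```

Call:
move_arm --series '[{"grip":0,"xyz":[2,0,0],"angular":[0,0,0]},{"grip":0,"xyz":[4,0,0],"angular":[0,0,0]},{"grip":0,"xyz":[4,0,0],"angular":[0,0,0]}]'

```text
time_s: 8.6
tcp_pos: [0.5402, 0.0698, 0.1417]
ee_rot: [[-0.985, 0.171, 0.001], [0.171, 0.985, 0.0], [-0.001, 0.0, -1.0]]
wrist_force: [4.0, -1.4, -1.0]
gripper_width: 0.005
gripper_force: 1.8
```

```bash
python3 -c "
from h import *
t=st()"
```

```text
t 8.6 gear mm [-12.4  40.6 141.7] F gear [ 4.2 -0.8 -1. ] rot
 [[-1.     0.005  0.001]
 [ 0.005  1.     0.   ]
 [-0.001  0.    -1.   ]] w 0.005495561112416269
```

Call:
move_arm --series '[{"grip":0,"xyz":[2,0,0],"angular":[0,0,0]},{"grip":0,"xyz":[4,0,0],"angular":[0,0,0]},{"grip":0,"xyz":[4,0,0],"angular":[0,0,0]}]'

```text
time_s: 8.9
tcp_pos: [0.5383, 0.0705, 0.1424]
ee_rot: [[-0.985, 0.17, 0.006], [0.17, 0.985, 0.001], [-0.006, 0.002, -1.0]]
wrist_force: [8.0, -4.4, -2.5]
gripper_width: 0.005
gripper_force: 3.8
```

```bash
python3 -c "
from h import *
t=st()"
```

```text
t 8.9 gear mm [-14.4  41.  142.4] F gear [ 8.6 -3.  -2.5] rot
 [[-1.     0.005  0.006]
 [ 0.005  1.     0.002]
 [-0.006  0.002 -1.   ]] w 0.004880540356914342
```

Force is rising at x=-14, which is about the stop. One more firm 3 mm, then retreat.

Call:
move_arm --series '[{"grip":0,"xyz":[3,0,0],"angular":[0,0,0]},{"grip":0,"xyz":[3,0,0],"angular":[0,0,0]}]'

```text
time_s: 9.1
tcp_pos: [0.537, 0.0711, 0.143]
ee_rot: [[-0.985, 0.17, 0.01], [0.17, 0.986, 0.001], [-0.009, 0.002, -1.0]]
wrist_force: [11.8, -5.8, -2.8]
gripper_width: 0.003
gripper_force: 5.3
```

Call:
move_arm --series '[{"grip":0,"xyz":[-8,0,0],"angular":[0,0,0]},{"grip":0,"xyz":[-30,0,0],"angular":[0,0,0]},{"grip":0,"xyz":[-50,0,0],"angular":[0,0,0]},{"grip":0,"xyz":[-50,0,-40],"angular":[0,0,0]},{"grip":0,"xyz":[-50,0,-80],"angular":[0,0,0]},{"grip":0,"xyz":[-50,-30,-120],"angular":[0,0,0]},{"grip":0,"xyz":[-50,-75,-150],"angular":[0,0,0]},{"grip":0,"xyz":[-50,-120,-150],"angular":[0,0,0]},{"grip":0,"xyz":[-50,-165,-150],"angular":[0,0,0]},{"grip":0,"xyz":[-50,-210,-150],"angular":[0,0,0]}]'

```text
time_s: 10.1
tcp_pos: [0.5446, -0.1453, 0.2914]
ee_rot: [[-0.985, 0.171, -0.002], [0.171, 0.985, 0.002], [0.003, 0.001, -1.0]]
wrist_force: [0.9, 0.1, -1.1]
gripper_width: 0.002
gripper_force: 0.0
```

Call:
move_arm --series '[{"grip":0,"xyz":[0,-40,0],"angular":[0,0,0]},{"grip":0,"xyz":[0,-80,0],"angular":[0,0,0]},{"grip":0,"xyz":[0,-80,0],"angular":[0,0,0]},{"grip":0,"xyz":[0,-80,0],"angular":[0,0,0]}]'

```text
time_s: 10.5
tcp_pos: [0.5315, -0.2235, 0.2907]
ee_rot: [[-0.985, 0.173, -0.003], [0.173, 0.985, 0.002], [0.003, 0.001, -1.0]]
wrist_force: [0.1, 0.8, 0.4]
gripper_width: 0.008
gripper_force: 0.0
```

```bash
python3 -c "
from h import *
t=st()
s=save('scene','s5')
a=cv2.resize(cv2.imread('pics/s5.png')[180:310,250:390],None,fx=2.8,fy=2.8,interpolation=2)
T=save('top','t5')
b=cv2.resize(cv2.imread('pics/t5.png')[145:275,275:415],None,fx=2.8,fy=2.8,interpolation=2)
for v in(-.28,-.22): print((proj(s,G(p0,[lev(.34,v,.087),lev(.34,v,.165)]))-[250,180])*2.8,(proj(T,G(p0,[lev(.34,v,.165)]))-[275,145])*2.8+[392,0])
cv2.imwrite('pics/c5.png',np.hstack([a,b]))"
```

```text
t 10.5 gear mm [  27.6 -250.1  290.7] F gear [-0.   0.8  0.4] rot
 [[-1.     0.008 -0.003]
 [ 0.008  1.     0.001]
 [ 0.003  0.001 -1.   ]] w 0.007846567623686195
[[146.92545008 163.95498889]
 [105.04819784  71.16523162]] [[491.57471914 181.25610121]]
[[152.76519459 160.82815424]
 [116.4934303   65.46808099]] [[492.95943013 166.46076644]]
```

View pics/c5.png

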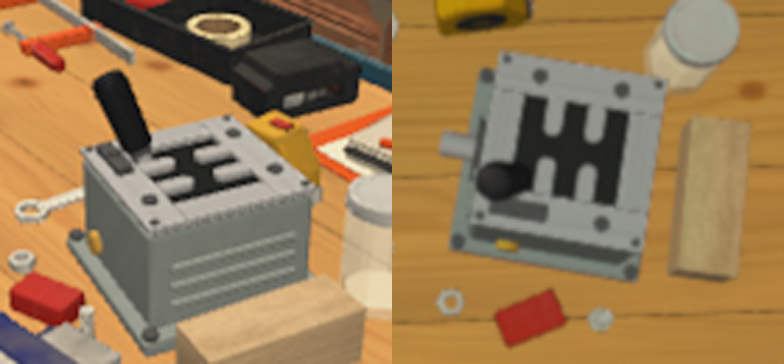

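The lever leans fully into the near-left slot. The grip top at (105,75) in the scene view and about (495,181) in the top view matches the prediction for throw -0.28. The things in view stand where they did.

```bash
python3 -c "
from h import *
print(r.finish_job())"
```

```text
the job is handed in; nothing more can be done
None
```

I pushed the lever fully home into the near-left corner slot with the marker bar; the last pictures match its full-stop position, the arm is clear, no bystander in view moved, and the job is handed in (no verdict was returned).

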